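# Draw the flat battery out of the inspection lamp and put it on charge

### The arm

A 6-joint arm with a two-finger parallel gripper is mounted at the origin on the work surface. World frame = base frame: x ahead of the robot, y to its left, z up, the work surface at z = 0. Lengths are in m, angles in rad, forces in N, time in s.
With the tool pointing down it reaches from about 0.4 to 0.825 m from the base axis. Payload 7 kg.
Tool frame: the origin (TCP) lies midway between the tips of the shut fingers; the grasp point (between the pads) lies 19 mm behind it; z points along the fingers, y is the line along which they close (so a half turn about z gives the same grasp; the last joint's range is limited). The gripper opens to 88 mm and grips with 3 to 60 N. Pads are 19 mm wide; open, the fingers measure 130 mm over their backs; the gripper's body (78 mm by 193 mm) begins 47 mm behind the grasp point.
Start: joints at [-1.036, 0.359, 0.012, 0, -1.224, -0.288], TCP at [0.165, -0.655, 0.227] pointing down, gripper open.
Joint ranges: [-3.07, 3.07], [-1.43, 2.12], [-1.02, 1.25], [-3.03, 1.67], [-3.05, -0], [-3.03, 3.03]. Speed limits (rad/s): [2.39, 2.39, 3.01, 3.14, 3.14, 3.14].

### API

Orientations are given as [roll, pitch, yaw] about the fixed x, y, z axes, in that order (R = Rz(yaw) Ry(pitch) Rx(roll)).
In Python, from station import monitor, viewer, arm gives the robot as it stands.
- The arm moves only by the tool move_arm, never from a script. Its argument "deltas" is a list that holds one entry, the list of rows, each a list of 7 numbers: the turn, a rotation vector about the tool's x, y, z in degrees, then the shift along the tool's x, y, z in m, then the finger opening in m, from 0 to 0.0876. A call has 1 to 12 rows; each row is the pose to reach, as a shift and turn from the pose commanded when the call began, along the tool's axes at that moment; what a row does not reach only later rows make up. A row lasts 1/12 s, in which the tool goes at most 41.7 mm and 7.16 degrees, less where a joint would pass 70% of its speed; a pose out of reach is approached as far as the arm can. A call with a gripper value outside its range is refused whole. The fingers move at their own pace and stop on an object; "force" is the grip in N (left out, the last holds). Time passes only in rows, so rows that repeat a pose let the fingers close. It gives the time, the measured TCP pose, the force and the opening at its end, in the units of the state.
- monitor.get_state(): the state, without advancing time (a new reading comes with each control period).
- viewer.grab_frame(name): name is "side" or "top" or "wrist"; returns a dict with "frame" (480x640x3 uint8, blue, green, red), "vfov" (degrees; the focal length in pixels is half the picture's height over the tangent of half this angle, whatever the lens; pixels are square), "cx", "cy" (the principal point, pixels), "xyz" and "orientation" of the camera in the world; the wrist camera has in their place "hand_eye" (4x4, takes a point from camera to tool coordinates, whose origin is the TCP and whose axes are the flange's). Camera axes: x right, y down, z forward; pixel columns grow to the right and rows downward; lengths in m; the calibration is good to about 2 mm. The wrist camera is an equidistant fisheye: a pixel r from the principal point sees the ray r / f radians off the axis. A picture is of the moment at which its call begins: read the wrist's pose just before it. There is no depth.
- arm.job_done(): hands the job in, once; it reports no verdict.
The state is a dict: "t": time; "q": joint angles; "qd": joint speeds; "joint_efforts": joint torques, N m; "eef_pos": TCP position; "ee_rot": TCP orientation; "force": force on the tool from outside, world axes, zero at the start; "moment": the same for the moment, N m; "width": finger opening in m.
Only numpy, scipy, OpenCV 4.12 (cv2) and the standard library are available. Lean on these libraries where they do the work, as an engineer would, in place of code of your own. Each camera call takes 0.05 s, during which the arm holds its last target. There are 200 camera calls.

### The job

The battery pack of the inspection lamp is flat. Squeeze its red release button in and keep it held while you draw the pack straight up out of the lamp, without wrenching the clip. With the button still in, plug it into the empty charger, let go, and press its top down, firmly but without ramming it, until it is home and its clip has caught (the button springs right out). Leave the other charger's pack, the spray can, the green pot and the ruler where they are.

Things in the scene. Friction and masses are not known exactly. Their poses are not given: they have to be found in the camera images.
- pack_grip (a point): Flat battery pack, loose, clipped in the lamp's tail, 0.25 kg. Dark head 44 (x) by 40 (y) by 50 mm high, yellow band at its foot, black plug below. Point: on the pack's upright axis at the height of the button's middle, 28 mm above the head's underside, 22 mm below its top. z is up, +x points at the red button. Pinch along x: one finger on the button, one on the plain -x face (22 mm from here).
- pack_foot (a point): Foot of the pack's plug, on its axis, 68 mm below pack_grip. The plug is 28 (x) by 24 (y) mm in section and 40 mm long, and points down; its lowest 5 mm taper in by 2 mm a side. A key rib 8 mm wide, 4 mm proud, runs down its -x face, so it goes in one way only.
- pack_button (a point): Middle of the face of the red release button, 24 by 24 mm, on the pack's +x side, level with pack_grip: 28.5 mm from the axis when out, 22.5 mm when fully in. Its latch hook, on the plug's +x face 14 to 20 mm below the head, catches under a lip inside a socket: 13 mm deep from the mouth, so with 1 mm of slack when fully home.
- pack_latch (a joint): How far the red button is pressed in, m: 0 = out, 0.006 = fully in at its stop. A spring resists with 4 N at first and 9 N fully in. The hook moves with it, standing 4 mm out of the plug's +x face when out. It passes a socket's lip (either way) only while the button is more than about 4 mm in; less, and the pack stays locked however hard it is pulled.
- lamp_mouth (a point): Centre of the socket's mouth in the tail (43 x 40 mm) of the yellow lamp, clamped lens down on a fixed bench stand. At the start the head's underside lies on it (pack_grip 28 mm above) and its axes are those of the pack; 0.75 mm play a side. Sprung terminals grip the plug: drawing takes 5 to 12 N besides the weight; it is out after 40 mm. Post 85 mm to its +y, top at most 20 mm above the mouth.
- bay_free (a point): Centre of the mouth of the empty charger's bay (green light), 50 mm above the table. The charger is fixed: turret 43 x 40 mm, standing 26 mm above a black base of 100 x 72 mm. Hole 29.5 (x) by 25.5 mm (y), 43 mm deep, key slot on -x: the pack's +x must point along this x. Fully home, the head's underside lies on the rim (hard) and pack_grip is 28 mm above this point.
- charger_free: The empty charger; origin at the centre of its underside, x and z as bay_free. Sprung pins in the bay's floor push the plug up over its last 5 mm: 12 N at first, 18 N fully home, so the pack stands off again unless its hook has caught. Once let go it can be pressed home by its flat top (38 x 34 mm rubber pad, 1.5 mm above the head) with 12 to 22 N; the hook then snaps out under the lip.
- bay_busy (a point): The same point of the other, identical fixed charger (red light), in which a pack of the same kind is already plugged in. The two chargers may stand either way round.
- spare_pack: The pack in the busy charger, to be left alone. Origin at the foot of its plug, 10 mm above the table; 90 mm high above that.
- pack: The flat battery pack as a whole; its origin is at pack_foot.
- lamp: The fixed lamp; its origin is at the centre of the lens, 112 mm below lamp_mouth.
- can_mid (a point): Standing spray can with a green cap, 66 mm across, 202 mm high, 0.38 kg; this point is on its axis, 100 mm up. Leave alone.
- pot_mid (a point): Open green cap used as a dye pot, 62 mm across, 45 mm high; this point is at half height. Leave alone.
- ruler_mid (a point): Pale ruler lying flat, 30 by 200 (its y) by 4 mm; this point is its centre. Leave alone.

How it is judged:
On the way:
1. the pack is drawn clear of the lamp in the fingers with its release button held in (value of joint pack_latch above 0.003 m and z of pack_grip in the frame of lamp_mouth above 0.07 m and contact force between the fingers and pack above 1 N), for 0.1 s.
At the end, for the whole second after the job is handed in: The pack sits in the empty charger, home (its head within 2.5 mm of the rim) with the clip caught (button out to within 1.5 mm), upright within 0.07 rad and within 3 mm of the bay's axis, at rest and released (z of pack_grip in the frame of bay_free below 0.0305 m and value of joint pack_latch below 0.0015 m and horizontal distance between pack_grip and bay_free below 0.003 m and angle between pack_grip's own z axis and vertical below 0.07 rad and linear speed of pack below 0.01 m/s); the robot touches nothing.
It fails at once if the clip or socket of the lamp is wrenched (contact forces between pack and lamp adding up to more than 50 N, of which the terminals' own grip is about 10 N) (contact force between pack and lamp above 50 N).
It fails at once if the pack is rammed into the charger (contact forces between pack and charger, pins included, adding up to more than 50 N) (contact force between pack and charger_free above 50 N).
It fails at once if the other pack is disturbed (moved by more than 10 mm) (distance of spare_pack from where it was at the start of the episode above 0.01 m).
It fails at once if the spray can, the green pot or the ruler is knocked away (moved by more than 30 mm) (distance of any of can_mid, pot_mid, ruler_mid from where it was at the start of the episode above 0.03 m).
It also fails if it takes over 67 s, if anything falls off the work surface, if the arm or the gripper's body presses on something with over 40 N, if the wrist force passes 120 N, or if a joint passes its speed limit or range.

## Working session

There is one attempt and no reset: what is moved stays moved. The work goes in short steps, Python scripts to look and compute and a tool call to move; the robot and the scene stay as the last step left them, time stands still between calls to the robot, and variables do not carry over. Pictures are saved under pics/ and viewed, on a budget of 10 in all, crops included, one or two more only if the job needs it, and the job is handed in when it is done.

Besides the shell and the picture viewer there is one more tool, called after "Call:" as name(argument=value, ...) on one line, values as JSON. move_arm: Moves the arm, as the interface text tells. Its arguments: {"type":"object","properties":{"deltas":{"type":"array","items":{"type":"array","items":{"type":"array","items":{"type":"number"}}}},"force":{"type":"number"}},"required":["deltas"]}

```bash
mkdir -p pics; ls; cat > h.py <<'E'
import numpy as np, cv2
from scipy.spatial.transform import Rotation as R
from station import monitor, viewer, arm
def grab(n, fn):
    s=monitor.get_state(); f=viewer.grab_frame(n); cv2.imwrite('pics/'+fn,f['frame'])
    import pickle; d={k:v for k,v in f.items() if k!='frame'}; d['state']=s; pickle.dump(d,open('pics/'+fn+'.pkl','wb'))
    return f,s
E
python3 - <<'E'
from h import *
for n in ['side','top','wrist']:
    f,s=grab(n,n+'0.png'); print({k:v for k,v in f.items() if k!='frame'})
print(s)
a=cv2.imread('pics/side0.png');
E
```

```text
pics
{'vfov': 56.98067766643732, 'cx': 319.3918784738868, 'cy': 239.29614347516585, 'xyz': array([0.30010953, 0.64841551, 0.764582  ]), 'orientation': array([-2.35030932e+00,  7.86663789e-04, -2.69171429e+00])}
{'vfov': 57.73052082506608, 'cx': 312.44102959824056, 'cy': 238.72386906874485, 'xyz': array([0.40013985, 0.0851317 , 0.9085061 ]), 'orientation': array([-2.92192632e+00,  1.52788899e-03, -1.53330262e+00])}
{'vfov': 65.70646984690485, 'cx': 316.8914081283544, 'cy': 233.5863414232449, 'hand_eye': array([[ 3.92543728e-04, -9.53981063e-01, -2.99866601e-01,
         7.98971078e-02],
       [ 9.99999856e-01,  2.65007429e-04,  4.65979214e-04,
         1.09615509e-05],
       [-3.65068469e-04, -2.99866740e-01,  9.53981030e-01,
        -1.56690547e-01],
       [ 0.00000000e+00,  0.00000000e+00,  0.00000000e+00,
         1.00000000e+00]])}
{'t': 0.1, 'q': array([-1.03589870e+00,  3.59288685e-01,  1.11740240e-02, -3.10438183e-04,
       -1.22410863e+00, -2.88100334e-01]), 'qd': array([-0.00062117, -0.00030069,  0.00187401, -0.00034876, -0.00074044,
       -0.00067109]), 'joint_efforts': array([ 1.83101965e-03, -5.84164381e+01,  2.93755603e+01,  7.01540351e+00,
        1.01729447e-02, -6.21531558e-05]), 'eef_pos': array([ 0.16477326, -0.65413544,  0.22574348]), 'ee_rot': array([ 3.14014158e+00, -1.25658200e-04, -2.89490096e+00]), 'force': array([ 0.28980396, -0.36622516, -0.1287929 ]), 'moment': array([ 0.01018243,  0.01843573, -0.05673804]), 'width': 0.08774464310366305}
```

View pics/top0.png

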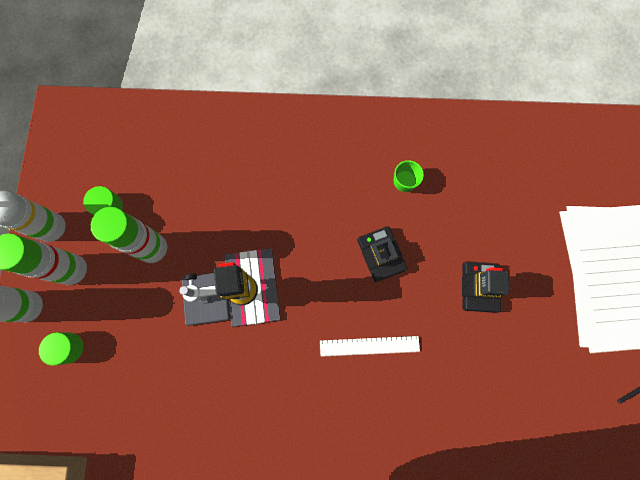

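View pics/side0.png

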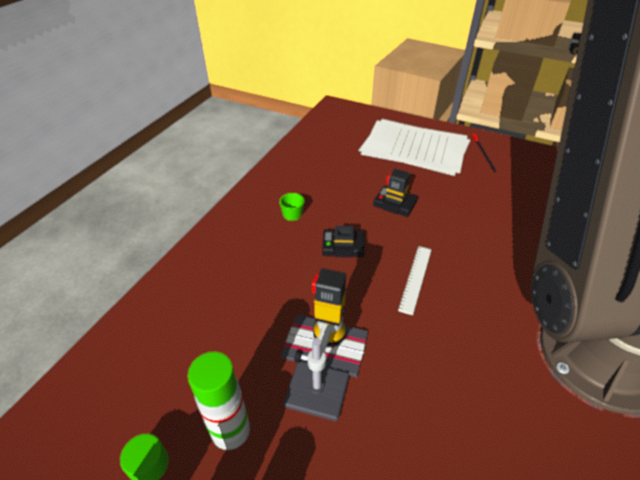

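The top view shows the lamp with the pack near (235,280), its button towards the top of the image. The free charger (green light) is near (383,252) and the busy one near (485,285). I'll zoom in on the lamp and free charger.

```bash
python3 - <<'E'
import cv2,numpy as np
a=cv2.imread('pics/top0.png');s=cv2.imread('pics/side0.png')
z=lambda im,x,y,w,h,k:cv2.resize(im[y:y+h,x:x+w],None,fx=k,fy=k,interpolation=cv2.INTER_CUBIC)
cv2.imwrite('pics/c1.png',np.vstack([np.hstack([z(a,195,250,80,60,5),z(a,345,222,80,60,5)]),np.hstack([z(s,295,260,80,60,5),z(s,305,215,80,60,5)])]))
E
```

```text
(no output)
```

View pics/c1.png

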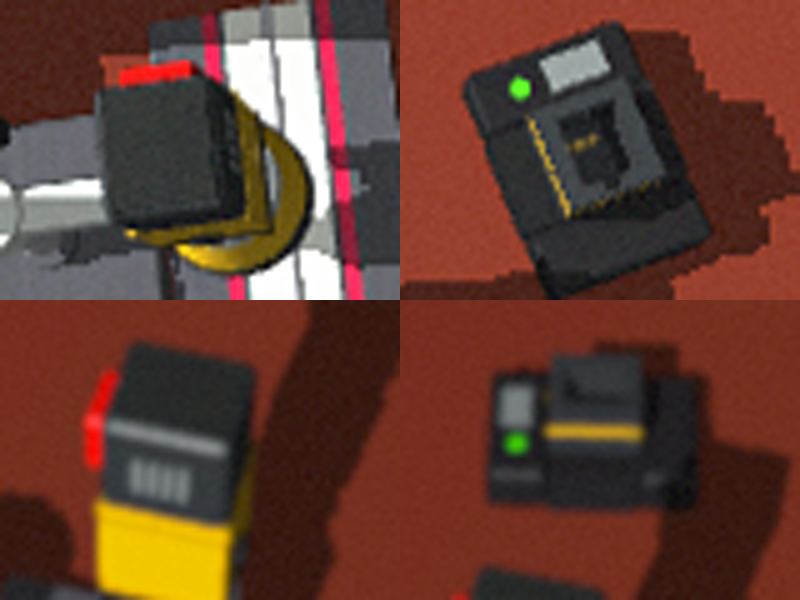

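The crops show the pack's button face pointing up-image. The free bay has its light on the same side, with a notch (the key slot) on the opposite wall. Next I'll triangulate a first estimate.

```bash
cat >> h.py <<'E'
import pickle
from scipy.optimize import least_squares
def meta(fn): return pickle.load(open('pics/'+fn+'.pkl','rb'))
def campose(d):
    """R,t camera->world"""
    if 'hand_eye' in d:
        s=d['state']; T=np.eye(4); T[:3,:3]=R.from_euler('xyz',s['ee_rot']).as_matrix(); T[:3,3]=s['eef_pos']; T=T@d['hand_eye']; return T[:3,:3],T[:3,3]
    return R.from_euler('xyz',d['orientation']).as_matrix(),np.array(d['xyz'])
def ray(fn,uv):
    d=meta(fn); f=240/np.tan(np.radians(d['vfov']/2)); v=np.array([uv[0]-d['cx'],uv[1]-d['cy']])
    if 'hand_eye' in d:
        r=np.linalg.norm(v)+1e-9; th=r/f; c=np.r_[v/r*np.sin(th),np.cos(th)]
    else: c=np.r_[v/f,1]; c/=np.linalg.norm(c)
    Rm,t=campose(d); return t,Rm@c
def proj(fn,P):
    d=meta(fn); f=240/np.tan(np.radians(d['vfov']/2)); Rm,t=campose(d); c=(np.atleast_2d(P)-t)@Rm
    if 'hand_eye' in d:
        n=np.linalg.norm(c[:,:2],axis=1)[:,None]; th=np.arctan2(n,c[:,2:]); v=c[:,:2]/n*th*f
    else: v=c[:,:2]/c[:,2:]*f
    return v+[d['cx'],d['cy']]
def atz(fn,uv,z): t,r=ray(fn,uv); return t+r*(z-t[2])/r[2]
def fit(obs,pts,x0):
    """obs: list (fn,label,uv); pts label->local xyz; x=[x,y,z,yaw]"""
    def res(x):
        Rz=R.from_euler('z',x[3]).as_matrix()
        return np.concatenate([proj(fn,Rz@np.array(pts[l])+x[:3])[0]-uv for fn,l,uv in obs])
    s=least_squares(res,x0,loss='soft_l1'); print('fit',s.x.round(4),'rms px',np.sqrt(np.mean(res(s.x)**2)).round(2)); 
    for o,r in zip(obs,res(s.x).reshape(-1,2)): print(o[0],o[1],r.round(1))
    return s.x
E
python3 - <<'E'
from h import *
for uv in [(0,0),(320,240),(235,280),(383,252),(485,285),(640,240),(409,176)]: print(uv,atz('top0.png',uv,0.0).round(3))
# pack: frame at pack_grip; head top at +.022
hx,hy=.022,.020
T='top0.png';S='side0.png'
c=lambda x,y,ox,oy:(ox+x/5-.4,oy+y/5-.4)
print('heading guess; image up ->',(atz(T,(235,270),.2)-atz(T,(235,290),.2)).round(3),'right',(atz(T,(255,280),.2)-atz(T,(235,280),.2)).round(3))
# +x up-image; +y = 90 ccw from +x
P={'ppt':(hx,hy,.022),'pmt':(hx,-hy,.022),'mpt':(-hx,hy,.022),'mmt':(-hx,-hy,.022)}
top={'ul':c(102,88,195,250),'ur':c(207,78,195,250),'lr':c(240,218,195,250),'ll':c(112,225,195,250)}
side={'ul':c(128,345-300,295,260),'ur':c(255,368-300,295,260),'lr':c(228,450-300,295,260),'ll':c(108,420-300,295,260)}
for k,v in top.items(): print(k,atz(T,v,.24).round(4))
for k,v in side.items(): print('s',k,atz(S,v,.24).round(4))
f={'ul':c(558-400,98,345,222),'ur':c(632-400,75,345,222),'lr':c(665-400,180,345,222),'ll':c(572-400,215,345,222)}
for k,v in f.items(): print('f',k,atz(T,v,.05).round(4))
E
```

```text
(0, 0) [1.171 0.878 0.   ]
(320, 240) [0.601 0.078 0.   ]
(235, 280) [0.508 0.253 0.   ]
(383, 252) [ 0.579 -0.057  0.   ]
(485, 285) [ 0.517 -0.27   0.   ]
(640, 240) [ 0.626 -0.605  0.   ]
(409, 176) [ 0.753 -0.114  0.   ]
heading guess; image up -> [0.033 0.002 0.   ] right [ 0.001 -0.033  0.   ]
ul [0.4984 0.2411 0.24  ]
ur [0.5028 0.2088 0.24  ]
lr [0.4599 0.1954 0.24  ]
ll [0.4563 0.2344 0.24  ]
s ul [0.5015 0.2294 0.24  ]
s ur [0.4615 0.2208 0.24  ]
s lr [0.4558 0.2545 0.24  ]
s ll [0.4937 0.2597 0.24  ]
f ul [ 0.5913 -0.0351  0.05  ]
f ur [ 0.6019 -0.0649  0.05  ]
f lr [ 0.5593 -0.0781  0.05  ]
f ll [ 0.5437 -0.0409  0.05  ]
```

```bash
python3 - <<'E'
from h import *
hx,hy=.022,.020
T='top0.png';S='side0.png'
c=lambda x,y,ox,oy:(ox+x/5-.4,oy+y/5-.4)
P={'pp':(hx,hy,.022),'pm':(hx,-hy,.022),'mp':(-hx,hy,.022),'mm':(-hx,-hy,.022)}
obs=[(T,'pp',c(102,88,195,250)),(T,'pm',c(207,78,195,250)),(T,'mm',c(240,218,195,250)),(T,'mp',c(112,225,195,250)),
(S,'pm',c(128,45,295,260)),(S,'mm',c(255,68,295,260)),(S,'mp',c(228,150,295,260)),(S,'pp',c(108,120,295,260))]
fit(obs,P,[.48,.22,.2,0])
Q={'pp':(.0215,.02,0),'pm':(.0215,-.02,0),'mp':(-.0215,.02,0),'mm':(-.0215,-.02,0)}
o=[(T,'pp',c(533-400,112,345,222)),(T,'pm',c(632-400,75,345,222)),(T,'mm',c(665-400,180,345,222)),(T,'mp',c(572-400,215,345,222)),
(S,'pm',c(555-400,55,305,215)),(S,'mm',c(640-400,55,305,215)),(S,'mp',c(642-400,428-300,305,215)),(S,'pp',c(546-400,425-300,305,215))]
fit(o,Q,[.58,-.055,.05,-.3])
E
```

```text
fit [0.4838 0.2239 0.1955 0.1864] rms px 1.55
top0.png pp [-0.8  0. ]
top0.png pm [ 3.  -1.7]
top0.png mm [-0.5 -2.5]
top0.png mp [-0.  -0.2]
side0.png pm [ 1.4 -1.1]
side0.png mm [ 2.  -0.5]
side0.png mp [1.9 1.7]
side0.png pp [-1.1  2.1]
fit [ 0.5746 -0.053   0.0434  0.3684] rms px 0.9
top0.png pp [ 0.3 -0.4]
top0.png pm [-1.1  0.7]
top0.png mm [ 0.  -0.6]
top0.png mp [ 0.1 -1.2]
side0.png pm [-0.1  1.1]
side0.png mm [1.  2.1]
side0.png mp [ 0.1 -0.8]
side0.png pp [ 0.8 -1.2]
```

```bash
cat >> h.py <<'E'
def delta(x,y,z,yaw,base=None,roll=np.pi,pitch=0):
    """tool-frame delta from measured pose (or base=(pos,rot)) to tool-down target"""
    s=monitor.get_state(); p,r=(s['eef_pos'],s['ee_rot']) if base is None else base
    R0=R.from_euler('xyz',r); R1=R.from_euler('xyz',[roll,pitch,yaw])
    print('delta turn deg',np.degrees((R0.inv()*R1).as_rotvec()).round(2),'shift m',R0.inv().apply(np.array([x,y,z])-p).round(4))
E
python3 - <<'E'
from h import *
delta(.575,-.055,.28,-1.2)
E
```

```text
delta turn deg [ 6.000e-02  5.000e-02 -9.711e+01] shift m [-0.5441  0.4809 -0.0536]
```

Call:
move_arm(deltas=[[[0,0,-20,-0.02,0.02,-0.054,0.0876],[0,0,-40,-0.544,0.481,-0.054,0.0876],[0,0,-97,-0.544,0.481,-0.054,0.0876],[0,0,-97,-0.544,0.481,-0.054,0.0876],[0,0,-97,-0.544,0.481,-0.054,0.0876],[0,0,-97,-0.544,0.481,-0.054,0.0876],[0,0,-97,-0.544,0.481,-0.054,0.0876],[0,0,-97,-0.544,0.481,-0.054,0.0876],[0,0,-97,-0.544,0.481,-0.054,0.0876],[0,0,-97,-0.544,0.481,-0.054,0.0876],[0,0,-97,-0.544,0.481,-0.054,0.0876],[0,0,-97,-0.544,0.481,-0.054,0.0876]]])

```text
t: 1.15
eef_pos: [0.4347, -0.2582, 0.2748]
ee_rot: [-3.141, -0.0, -1.389]
force: [0.2, -0.1, -0.5]
width: 0.0874
```

```bash
python3 - <<'E'
from h import *
delta(.575,-.055,.17,-1.2)
E
```

```text
delta turn deg [ -0.03  -0.   -10.8 ] shift m [-0.1744 -0.1748  0.1049]
```

Call:
move_arm(deltas=[[[0,0,-11,-0.174,-0.175,0.0,0.0876],[0,0,-11,-0.174,-0.175,0.0,0.0876],[0,0,-11,-0.174,-0.175,0.04,0.0876],[0,0,-11,-0.174,-0.175,0.105,0.0876],[0,0,-11,-0.174,-0.175,0.105,0.0876],[0,0,-11,-0.174,-0.175,0.105,0.0876],[0,0,-11,-0.174,-0.175,0.105,0.0876],[0,0,-11,-0.174,-0.175,0.105,0.0876],[0,0,-11,-0.174,-0.175,0.105,0.0876],[0,0,-11,-0.174,-0.175,0.105,0.0876],[0,0,-11,-0.174,-0.175,0.105,0.0876],[0,0,-11,-0.174,-0.175,0.105,0.0876]]])

```text
t: 2.15
eef_pos: [0.5761, -0.059, 0.1707]
ee_rot: [-3.14, -0.0, -1.204]
force: [0.0, -0.4, -0.5]
width: 0.0878
```

```bash
python3 - <<'E'
from h import *
f,s=grab('wrist','w1.png'); print(s['eef_pos'].round(4),s['ee_rot'].round(4),s['qd'].round(3))
print(proj('w1.png',np.array([[.575,-.054,.05]])))
delta(.484,.224,.32,-1.40)
E
```

```text
[ 0.5761 -0.059   0.1707] [-3.1398e+00 -4.0000e-04 -1.2038e+00] [-0.003 -0.001 -0.001 -0.002  0.001 -0.002]
[[318.1504974  233.00214779]]
delta turn deg [-1.100e-01 -1.000e-02  1.123e+01] shift m [-0.2971 -0.0159 -0.1494]
```

View pics/w1.png

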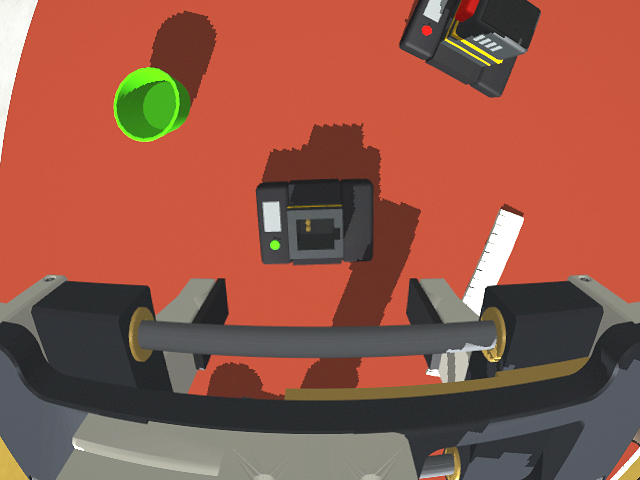

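The wrist view shows the free charger with its light at left (275,245), so +x is at image left. The key slot is at (336,236) on the right (−x), and the hole is around (318,234). Next I'll move above the pack and look at both up close.

Call:
move_arm(deltas=[[[0,0,0,0,0,-0.04,0.0876],[0,0,0,0,0,-0.08,0.0876],[0,0,11,-0.297,-0.016,-0.14,0.0876],[0,0,11,-0.297,-0.016,-0.14,0.0876],[0,0,11,-0.297,-0.016,-0.14,0.0876],[0,0,11,-0.297,-0.016,-0.14,0.0876],[0,0,11,-0.297,-0.016,-0.14,0.0876],[0,0,11,-0.297,-0.016,-0.14,0.0876],[0,0,11,-0.297,-0.016,-0.14,0.0876],[0,0,11,-0.297,-0.016,-0.14,0.0876],[0,0,11,-0.297,-0.016,-0.14,0.0876],[0,0,11,-0.297,-0.016,-0.14,0.0876]]])

```text
t: 3.2
eef_pos: [0.4837, 0.225, 0.3104]
ee_rot: [-3.14, 0.001, -1.393]
force: [0.3, -0.4, -0.2]
width: 0.0877
```

```bash
python3 - <<'E'
from h import *
f,s=grab('wrist','w2.png'); print(s['eef_pos'].round(4),s['ee_rot'].round(4),s['qd'].round(3))
g=f['frame'];a=cv2.imread('pics/w1.png')
p=proj('w2.png',np.array([[.484,.224,.217]]))[0];print(p)
z=lambda im,x,y,w,h,k:cv2.resize(im[y:y+h,x:x+w],None,fx=k,fy=k,interpolation=cv2.INTER_CUBIC)
x,y=int(p[0])-50,int(p[1])-75;print(x,y)
cv2.imwrite('pics/c2.png',np.hstack([z(a,280,175,80,100,5),z(g,x,y,100,125,4)]))
E
```

```text
[0.4837 0.225  0.3104] [-3.1404e+00  9.0000e-04 -1.3933e+00] [-0.03   0.004 -0.013  0.     0.001  0.008]
[319.11291853 235.63626802]
269 160
```

View pics/c2.png

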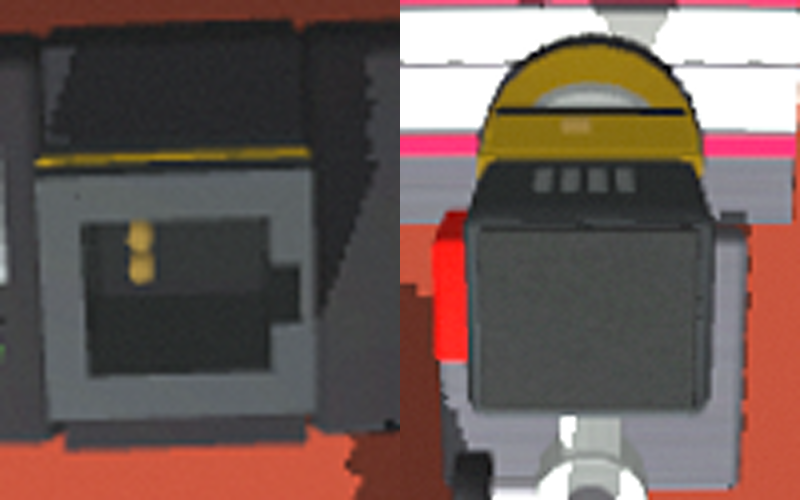

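The left crop gives clear corners for the rim and hole, with the slot at (285,290). The right crop shows the pad corners (482,228), (695,226), (697,408) and (480,408), and the button at left. I'll fit both.

```bash
python3 - <<'E'
from h import *
W1,W2,T,S='w1.png','w2.png','top0.png','side0.png'
c=lambda x,y,ox,oy,k=5:(ox+(x+.5)/k-.5,oy+(y+.5)/k-.5)
L={}
for n,(a,b,z) in {'r':(.0215,.02,0),'h':(.01475,.01275,0),'p':(.019,.017,.0235),'t':(.022,.02,.022)}.items():
    for i,sx in (('p',1),('m',-1)):
        for j,sy in (('p',1),('m',-1)): L[n+i+j]=(sx*a,sy*b,z)
k=lambda x,y:c(x,y,280,175)
ch=[(W1,'rpm',k(38,168)),(W1,'rmm',k(314,165)),(W1,'rmp',k(316,410)),(W1,'rpp',k(52,418)),
(W1,'hpm',k(82,224)),(W1,'hmm',k(270,217)),(W1,'hmp',k(270,370)),(W1,'hpp',k(90,377))]
print('wrist, z fixed:')
def fitz(obs,z,x0):
    P={l:np.array(v)+[0,0,z] for l,v in L.items()}
    x=least_squares(lambda q:np.concatenate([proj(f,R.from_euler('z',q[2]).apply(P[l])+[q[0],q[1],0])[0]-uv for f,l,uv in obs]),x0); print(x.x.round(4),np.sqrt(np.mean(x.fun**2)).round(2)); return x.x
fitz(ch,.05,[.575,-.054,.37]); fitz(ch[4:],.05,[.575,-.054,.37]); fit(ch,L,[.575,-.054,.05,.37])
m=lambda x,y:c(x-400,y,269,160,4)
pk=[(W2,'ppm',m(482,228)),(W2,'pmm',m(695,226)),(W2,'pmp',m(697,408)),(W2,'ppp',m(480,408))]
t=lambda x,y:c(x,y,195,250); s=lambda x,y:c(x,y,295,260)
ext=[(T,'tpp',t(102,88)),(T,'tmm',t(240,218)),(T,'tmp',t(112,225)),(S,'tpm',s(128,45)),(S,'tmm',s(255,68)),(S,'tmp',s(228,150)),(S,'tpp',s(108,120))]
fit(pk,L,[.484,.224,.195,.17]); fit(pk+ext,L,[.484,.224,.195,.17])
E
```

```text
wrist, z fixed:
[ 0.5768 -0.0527  0.3954] 0.59
[ 0.5768 -0.0522  0.4005] 0.38
fit [ 0.5765 -0.0519  0.0475  0.3981] rms px 0.59
w1.png rpm [-0.3  1.8]
w1.png rmm [-0.1  0.8]
w1.png rmp [0.  0.1]
w1.png rpp [-0.4 -0.1]
w1.png hpm [-0.  -0.7]
w1.png hmm [ 0.2 -0.4]
w1.png hmp [ 0.7 -0.1]
w1.png hpp [-0.1 -0.5]
fit [0.4858 0.2273 0.1932 0.1819] rms px 0.58
w2.png ppm [-0.7 -0.2]
w2.png pmm [0.5 0.1]
w2.png pmp [-0.8 -0. ]
w2.png ppp [1.1 0.1]
fit [0.4856 0.2258 0.1969 0.1838] rms px 1.5
w2.png ppm [-0.6 -0.9]
w2.png pmm [ 1.5 -0.7]
w2.png pmp [ 0.2 -0.1]
w2.png ppp [1.3 0.1]
top0.png tpp [-2.  -1.4]
top0.png tmm [-1.8 -3.8]
top0.png tmp [-1.3 -1.5]
side0.png tpm [-0.1 -1.3]
side0.png tmm [ 0.5 -0.6]
side0.png tmp [0.3 1.6]
side0.png tpp [-2.7  1.9]
```

```bash
python3 - <<'E'
from h import *
delta(.4860,.2268,.1755,-1.389)
E
```

```text
delta turn deg [-0.04  0.03 -0.32] shift m [-0.0022 -0.0024  0.1345]
```

Call:
move_arm(deltas=[[[0,0,-0.3,-0.002,-0.002,0.02,0.0876],[0,0,-0.3,-0.002,-0.002,0.05,0.0876],[0,0,-0.3,-0.002,-0.002,0.08,0.0876],[0,0,-0.3,-0.002,-0.002,0.1,0.0876],[0,0,-0.3,-0.002,-0.002,0.115,0.0876],[0,0,-0.3,-0.002,-0.002,0.125,0.0876],[0,0,-0.3,-0.002,-0.002,0.134,0.0876],[0,0,-0.3,-0.002,-0.002,0.134,0.0876],[0,0,-0.3,-0.002,-0.002,0.134,0.06],[0,0,-0.3,-0.002,-0.002,0.134,0.06],[0,0,-0.3,-0.002,-0.002,0.134,0.06]]], force=10)

```text
t: 4.17
eef_pos: [0.4862, 0.2273, 0.1766]
ee_rot: [-3.14, 0.001, -1.39]
force: [-0.3, -0.6, -0.6]
width: 0.0728
```

```bash
python3 - <<'E'
from h import *
f,s=grab('wrist','w3.png'); print(s['eef_pos'].round(4),s['ee_rot'].round(4),s['force'],s['width'])
f,s=grab('side','s3.png')
z=lambda im,x,y,w,h,k:cv2.resize(im[y:y+h,x:x+w],None,fx=k,fy=k,interpolation=cv2.INTER_CUBIC)
cv2.imwrite('pics/c3.png',np.hstack([z(cv2.imread('pics/w3.png'),220,200,200,240,2),z(f['frame'],270,230,100,120,4)]))
E
```

```text
[0.4862 0.2273 0.1766] [-3.1399e+00  9.0000e-04 -1.3895e+00] [-0.31100216 -0.59660248 -0.57416759] 0.07281732601136773
```

View pics/c3.png

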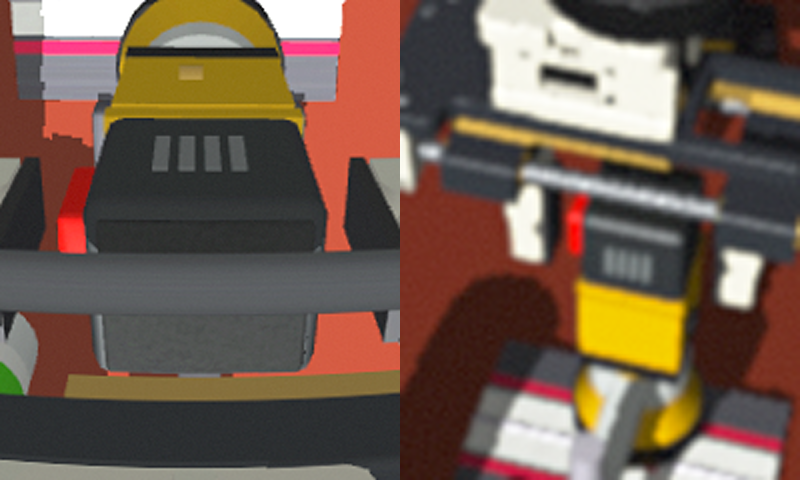

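Both fingers straddle the pack at the right height, but the head's mid-column (204 in the crop) sits about 2 mm off the tool axis (194), towards −x. I'll check the numbers before closing.

```bash
python3 - <<'E'
from h import *
for fn in ['w2.png','w3.png','w1.png']:
    d=meta(fn); s=d['state']; Rm=R.from_euler('xyz',s['ee_rot'])
    print(fn,s['t'],s['eef_pos'].round(4),s['ee_rot'].round(4),d['cx'])
    for h in (0,.04,-.09): print(' axis pt',proj(fn,s['eef_pos']+Rm.apply([0,0,-h]))[0].round(1))
    ax=R.from_euler('z',.182).as_matrix()
    c=np.array([.4858,.2268,.195])
    print(' pad centre',proj(fn,c+[0,0,.0235]).round(1))
    print(' top edges',proj(fn,np.array([c+ax@[sx*.022,sy*.02,z] for z in(.022,) for sx in(1,-1) for sy in(-1,1)])).round(1).tolist())
E
```

```text
w2.png 3.2 [0.4837 0.225  0.3104] [-3.1404e+00  9.0000e-04 -1.3933e+00] 316.8914081283544
 axis pt [319.8 298.1]
 axis pt [320.3 346.2]
 axis pt [319.1 238.7]
 pad centre [[315.9 239.6]]
 top edges [[284.1, 211.7], [285.8, 265.1], [347.5, 211.4], [346.3, 264.9]]
w3.png 4.1667 [0.4862 0.2273 0.1766] [-3.1399e+00  9.0000e-04 -1.3895e+00] 316.8914081283544
 axis pt [319.8 298.1]
 axis pt [320.3 346.3]
 axis pt [319.1 238.7]
 pad centre [[321.6 348.3]]
 top edges [[259.6, 298.8], [266.9, 384.8], [383.8, 298.8], [375.5, 384.7]]
w1.png 2.15 [ 0.5761 -0.059   0.1707] [-3.1398e+00 -4.0000e-04 -1.2038e+00] 316.8914081283544
 axis pt [319.8 298.6]
 axis pt [320.3 346.8]
 axis pt [319.1 239.1]
 pad centre [[297.8 600.9]]
 top edges [[275.9, 591.9], [271.5, 602.1], [326.2, 595.6], [317.7, 605.7]]
```

```bash
python3 - <<'E'
from h import *
for fn in ['wrist0.png','w1.png','w2.png','w3.png']: print(meta(fn)['hand_eye'].round(4).tolist(),meta(fn)['vfov'])
E
```

```text
[[0.0004, -0.954, -0.2999, 0.0799], [1.0, 0.0003, 0.0005, 0.0], [-0.0004, -0.2999, 0.954, -0.1567], [0.0, 0.0, 0.0, 1.0]] 65.70646984690485
[[0.0004, -0.9544, -0.2984, 0.0812], [1.0, 0.0009, -0.0015, -0.0011], [0.0017, -0.2984, 0.9544, -0.1567], [0.0, 0.0, 0.0, 1.0]] 65.70646984690485
[[0.0004, -0.9543, -0.2987, 0.0809], [1.0, 0.0009, -0.0015, -0.0011], [0.0017, -0.2987, 0.9543, -0.1567], [0.0, 0.0, 0.0, 1.0]] 65.70646984690485
[[0.0004, -0.9543, -0.2987, 0.0809], [1.0, 0.0009, -0.0015, -0.0011], [0.0017, -0.2987, 0.9543, -0.1567], [0.0, 0.0, 0.0, 1.0]] 65.70646984690485
```

Call:
move_arm(deltas=[[[0,0,0,0,0.0015,0,0.06],[0,0,0,0,0.0015,0,0.052],[0,0,0,0,0.0015,0,0.05],[0,0,0,0,0.0015,0,0.05],[0,0,0,0,0.0015,0,0.05],[0,0,0,0,0.0015,0,0.05],[0,0,0,0,0.0015,0,0.05],[0,0,0,0,0.0015,0,0.05]]], force=12)

```text
t: 4.93
eef_pos: [0.4855, 0.2273, 0.1763]
ee_rot: [-3.139, 0.001, -1.389]
force: [5.1, 0.3, 0.8]
width: 0.0497
```

```bash
cat > st.py <<'E'
from h import *
s=monitor.get_state(); Rm=R.from_euler('xyz',s['ee_rot'])
print('t',s['t'],'pos',s['eef_pos'].round(4),'rot',s['ee_rot'].round(4),'F tool',Rm.inv().apply(s['force']).round(2),'M',Rm.inv().apply(s['moment']).round(2),'w',round(s['width'],4))
E
python3 st.py
```

```text
t 4.9333 pos [0.4855 0.2273 0.1763] rot [-3.1389e+00  7.0000e-04 -1.3892e+00] F tool [ 0.64 -5.05 -0.76] M [1.9  0.18 0.09] w 0.0497
```

Call:
move_arm(deltas=[[[0,0,0,0,0.0008,0,0.05],[0,0,0,0,0.0015,0,0.049],[0,0,0,0,0.0015,0,0.048],[0,0,0,0,0.0015,0,0.048],[0,0,0,0,0.0015,0,0.048],[0,0,0,0,0.0015,0,0.048]]], force=12)

```text
t: 5.43
eef_pos: [0.4846, 0.2273, 0.1768]
ee_rot: [-3.138, 0.001, -1.389]
force: [5.7, 0.8, 1.8]
width: 0.0481
```

```bash
python3 st.py
```

```text
t 5.4333 pos [0.4846 0.2273 0.1768] rot [-3.1375e+00  1.0000e-03 -1.3889e+00] F tool [ 0.2  -5.77 -1.73] M [2.25 0.21 0.01] w 0.0481
```

Call:
move_arm(deltas=[[[0,0,0,0,0.0008,0,0.047],[0,0,0,0,0.0008,0,0.0465],[0,0,0,0,0.0008,0,0.046],[0,0,0,0,0.0008,0,0.046],[0,0,0,0,0.0008,0,0.046]]], force=14)

```text
t: 5.85
eef_pos: [0.4838, 0.2272, 0.1768]
ee_rot: [-3.138, 0.001, -1.389]
force: [6.0, -0.1, 1.8]
width: 0.0457
```

```bash
python3 st.py
```

```text
t 5.85 pos [0.4838 0.2272 0.1768] rot [-3.1376e+00  1.1000e-03 -1.3889e+00] F tool [ 1.13 -5.87 -1.8 ] M [2.01 0.26 0.06] w 0.0457
```

Call:
move_arm(deltas=[[[0,0,0,0,0,0,0.045],[0,0,0,0,0,0,0.044],[0,0,0,0,0,0,0.042],[0,0,0,0,0,0,0.042],[0,0,0,0,0,0,0.042]]], force=15)

```text
t: 6.27
eef_pos: [0.4833, 0.227, 0.1765]
ee_rot: [-3.139, 0.001, -1.389]
force: [6.1, 1.2, 3.3]
width: 0.0441
```

```bash
python3 st.py
```

```text
t 6.2667 pos [0.4833 0.227  0.1765] rot [-3.1386e+00  9.0000e-04 -1.3891e+00] F tool [-0.05 -6.18 -3.27] M [ 2.21  0.06 -0.02] w 0.0441
```

Call:
move_arm(deltas=[[[0,0,0,0,-0.0004,0,0.042],[0,0,0,0,-0.0008,0,0.042],[0,0,0,0,-0.0008,0,0.042],[0,0,0,0,-0.0008,0,0.042]]], force=20)

```text
t: 6.6
eef_pos: [0.4835, 0.2269, 0.1763]
ee_rot: [-3.14, 0.001, -1.389]
force: [5.2, 1.2, 4.5]
width: 0.0442
```

```bash
python3 st.py
```

```text
t 6.6 pos [0.4835 0.2269 0.1763] rot [-3.1398e+00  7.0000e-04 -1.3893e+00] F tool [-0.24 -5.32 -4.47] M [ 1.49 -0.1   0.01] w 0.0442
```

Call:
move_arm(deltas=[[[0,0,0,0,-0.0008,0,0.042],[0,0,0,0,-0.0015,0,0.042],[0,0,0,0,-0.0015,0,0.042],[0,0,0,0,-0.0015,0,0.042],[0,0,0,0,-0.0015,0,0.042]]], force=35)

```text
t: 7.02
eef_pos: [0.4836, 0.2269, 0.1762]
ee_rot: [3.141, 0.001, -1.389]
force: [-2.1, 1.6, 9.9]
width: 0.0439
```

```bash
python3 st.py
```

```text
t 7.0167 pos [0.4836 0.2269 0.1762] rot [ 3.1410e+00  5.0000e-04 -1.3894e+00] F tool [-1.96  1.79 -9.86] M [-1.11 -0.87  0.01] w 0.0439
```

Call:
move_arm(deltas=[[[0,0,0,0,0,-0.002,0.042],[0,0,0,0,0,-0.004,0.042],[0,0,0,0,0,-0.006,0.042],[0,0,0,0,0,-0.008,0.042],[0,0,0,0,0,-0.008,0.042]]], force=38)

```text
t: 7.43
eef_pos: [0.4836, 0.2265, 0.1825]
ee_rot: [3.14, -0.0, -1.39]
force: [2.7, 2.3, -2.1]
width: 0.0441
```

```bash
python3 st.py
```

```text
t 7.4333 pos [0.4836 0.2265 0.1825] rot [ 3.1397e+00 -3.0000e-04 -1.3900e+00] F tool [-1.82 -3.12  2.12] M [ 0.94 -0.5   0.03] w 0.0441
```

Call:
move_arm(deltas=[[[0,0,0,0,0,-0.003,0.042],[0,0,0,0,0,-0.006,0.042],[0,0,0,0,0,-0.009,0.042],[0,0,0,0,0,-0.012,0.042],[0,0,0,0,0,-0.012,0.042]]])

```text
t: 7.85
eef_pos: [0.4836, 0.2263, 0.1953]
ee_rot: [3.14, -0.001, -1.39]
force: [1.3, 1.0, -1.6]
width: 0.0438
```

```bash
python3 st.py; python3 - <<'E'
from h import *
grab('wrist','w4.png'); f,s=grab('side','s4.png')
z=lambda im,x,y,w,h,k:cv2.resize(im[y:y+h,x:x+w],None,fx=k,fy=k,interpolation=cv2.INTER_CUBIC)
cv2.imwrite('pics/c4.png',np.hstack([z(cv2.imread('pics/w4.png'),220,200,200,240,2),z(f['frame'],270,230,100,120,4)]))
E
```

```text
t 7.85 pos [0.4836 0.2263 0.1953] rot [ 3.1401e+00 -5.0000e-04 -1.3898e+00] F tool [-0.76 -1.5   1.64] M [ 0.51 -0.4   0.03] w 0.0438
```

View pics/c4.png

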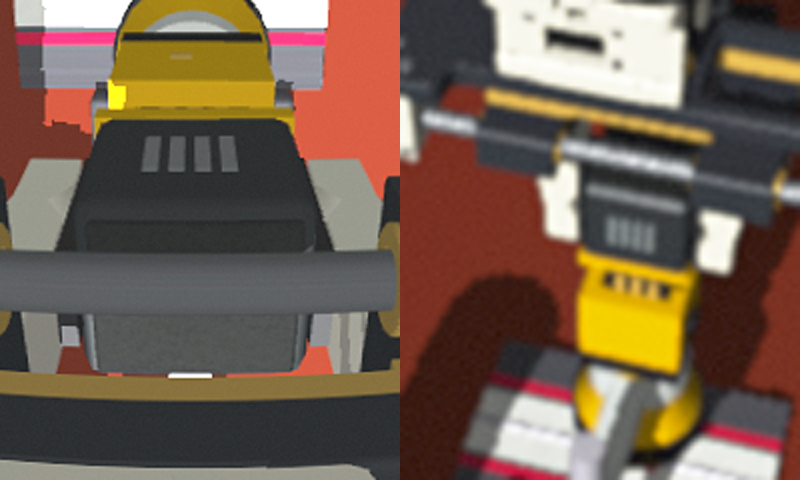

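The pack is rising with the fingers: a gap is visible under the head and the button is hidden behind the finger. I'll keep drawing it up.

Call:
move_arm(deltas=[[[0,0,0,0,0,-0.005,0.042],[0,0,0,0,0,-0.01,0.042],[0,0,0,0,0,-0.015,0.042],[0,0,0,0,0,-0.02,0.042],[0,0,0,0,0,-0.025,0.042],[0,0,0,0,0,-0.03,0.042],[0,0,0,0,0,-0.04,0.042],[0,0,0,0,0,-0.05,0.042],[0,0,0,0,0,-0.065,0.042],[0,0,0,0,0,-0.08,0.042],[0,0,0,0,0,-0.08,0.042],[0,0,0,0,0,-0.08,0.042]]])

```text
t: 8.95
eef_pos: [0.4845, 0.227, 0.2767]
ee_rot: [-3.14, 0.001, -1.39]
force: [-0.0, 0.5, -2.9]
width: 0.0439
```

```bash
python3 st.py; python3 - <<'E'
from h import *
a=np.array([.0091,0])
delta(.5768,-.0522,.25,.3975-np.pi/2)
E
```

```text
t 8.95 pos [0.4845 0.227  0.2767] rot [-3.1398e+00  1.4000e-03 -1.3895e+00] F tool [-0.48 -0.05  2.95] M [-0.16 -0.02 -0.02] w 0.0439
delta turn deg [ -0.11   0.07 -12.39] shift m [ 0.2913 -0.0404  0.0263]
```

Call:
move_arm(deltas=[[[0,0,0,0.03,0,0,0.042],[0,0,-4,0.06,-0.01,0,0.042],[0,0,-8,0.1,-0.02,0,0.042],[0,0,-12,0.14,-0.03,0,0.042],[0,0,-12.4,0.18,-0.038,0,0.042],[-0.1,0.1,-12.4,0.22,-0.038,0,0.042],[-0.1,0.1,-12.4,0.25,-0.038,0.01,0.042],[-0.1,0.1,-12.4,0.275,-0.038,0.03,0.042],[-0.1,0.1,-12.4,0.285,-0.038,0.06,0.042],[-0.1,0.1,-12.4,0.291,-0.038,0.09,0.042],[-0.1,0.1,-12.4,0.291,-0.038,0.12,0.042],[-0.1,0.1,-12.4,0.291,-0.038,0.135,0.042]]])

```text
t: 9.95
eef_pos: [0.5712, -0.0537, 0.1357]
ee_rot: [3.134, 0.001, -1.175]
force: [-0.7, -0.1, -1.3]
width: 0.0437
```

Call:
move_arm(deltas=[[[0,0,0,0,0,0,0.042],[0,0,0,0,0,0,0.042],[0,0,0,0,0,0,0.042]]])

```text
t: 10.2
eef_pos: [0.5748, -0.0526, 0.1415]
ee_rot: [3.141, -0.002, -1.173]
force: [-0.4, 0.5, -1.5]
width: 0.0441
```

```bash
python3 st.py; python3 - <<'E'
from h import *
delta(.5747,-.0528,.125,.3975-np.pi/2)
grab('wrist','w5.png'); f,s=grab('side','s5.png'); g,s=grab('top','t5.png')
z=lambda im,x,y,w,h,k:cv2.resize(im[y:y+h,x:x+w],None,fx=k,fy=k,interpolation=cv2.INTER_CUBIC)
cv2.imwrite('pics/c5.png',np.hstack([z(cv2.imread('pics/w5.png'),220,180,200,240,2),z(f['frame'],295,170,80,96,5)]))
E
```

```text
t 10.2 pos [ 0.5748 -0.0526  0.1415] rot [ 3.1407e+00 -2.2000e-03 -1.1726e+00] F tool [-0.59  0.18  1.48] M [-0.06 -0.04 -0.02] w 0.0441
delta turn deg [ 0.05 -0.13  0.04] shift m [0.0001 0.0002 0.0165]
```

View pics/c5.png

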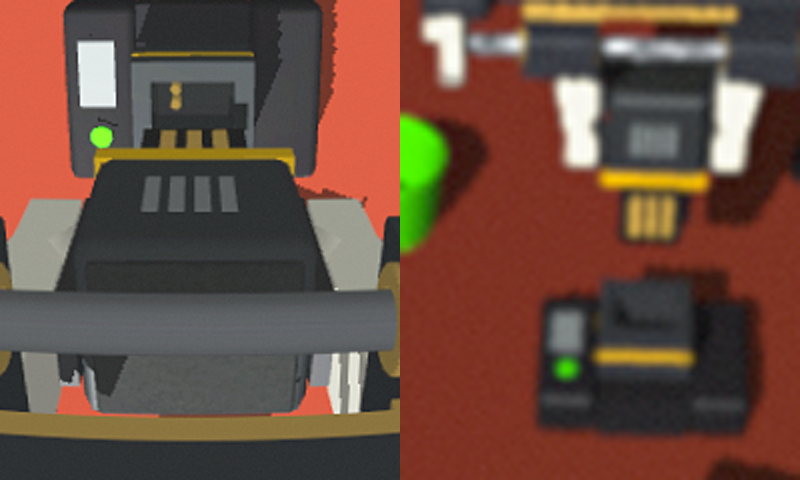

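In the wrist view the plug, band and hole are all centred near column 193–194, so x is aligned. I'll check y and x against the side view by projection.

```bash
python3 - <<'E'
from h import *
s=meta('s5.png')['state'];Rm=R.from_euler('xyz',s['ee_rot']);tcp=s['eef_pos']
def P(x,y,z): # pack-grip frame -> world (tool y=-x pack, tool x=-y pack)
    return tcp+Rm.apply([-y,-x,-.019-z])
def crop(fn,p,ox,oy,k): q=(proj(fn,p)[0]-[ox,oy])*k; return q.round(0)
for n,p in {'band+y +x':P(.022,.02,-.028),'band+y -x':P(-.022,.02,-.028),'foot +x+y':P(.012,.010,-.068),'foot -x+y':P(-.012,.010,-.068)}.items(): print(n,'side',crop('s5.png',p,295,170,5)+[400,0],'wrist',crop('w5.png',p,220,180,2))
for n,p in {'band-y +x':P(.022,-.02,-.028),'band-y -x':P(-.022,-.02,-.028)}.items(): print(n,'wrist',crop('w5.png',p,220,180,2))
Rz=R.from_euler('z',.3975)
for b in ([.5747,-.0528,.05],):
  for l in ((.0215,.02,0),(-.0215,.02,0),(.0215,-.02,0),(-.0215,-.02,0)):
    p=Rz.apply(l)+b; print('rim',l,'side',crop('s5.png',p,295,170,5)+[400,0],'wrist',crop('w5.png',p,220,180,2))
E
```

```text
band+y +x side [602. 197.] wrist [113. 290.]
band+y -x side [703. 200.] wrist [283. 290.]
foot +x+y side [622. 250.] wrist [158. 193.]
foot -x+y side [675. 252.] wrist [237. 193.]
band-y +x wrist [106. 145.]
band-y -x wrist [291. 145.]
rim (0.0215, 0.02, 0) side [599. 333.] wrist [139. 170.]
rim (-0.0215, 0.02, 0) side [692. 336.] wrist [258. 170.]
rim (0.0215, -0.02, 0) side [601. 274.] wrist [136.  62.]
rim (-0.0215, -0.02, 0) side [692. 277.] wrist [261.  62.]
```

Everything agrees to within about 1 mm, and the 2 mm taper plus play will absorb that. I'll lower gently into the mouth.

Call:
move_arm(deltas=[[[0,0,0,0,0,0.01,0.042],[0,0,0,0,0,0.02,0.042],[0,0,0,0,0,0.03,0.042],[0,0,0,0,0,0.036,0.042],[0,0,0,0,0,0.039,0.042],[0,0,0,0,0,0.042,0.042],[0,0,0,0,0,0.045,0.042],[0,0,0,0,0,0.045,0.042]]])

```text
t: 11.02
eef_pos: [0.5738, -0.0528, 0.095]
ee_rot: [3.139, -0.001, -1.173]
force: [-0.9, -0.6, -1.1]
width: 0.0436
```

```bash
python3 st.py
```

```text
t 11.0167 pos [ 0.5738 -0.0528  0.095 ] rot [ 3.1390e+00 -1.4000e-03 -1.1732e+00] F tool [0.22 1.08 1.1 ] M [-0.17 -0.08  0.01] w 0.0436
```

No hard contact. I'll continue in small steps.

Call:
move_arm(deltas=[[[0,0,0,0,0,0.002,0.042],[0,0,0,0,0,0.004,0.042],[0,0,0,0,0,0.006,0.042],[0,0,0,0,0,0.008,0.042],[0,0,0,0,0,0.008,0.042]]])

```text
t: 11.43
eef_pos: [0.5742, -0.0523, 0.0876]
ee_rot: [3.141, -0.001, -1.173]
force: [-1.3, 4.3, -0.8]
width: 0.044
```

```bash
python3 st.py
```

```text
t 11.4333 pos [ 0.5742 -0.0523  0.0876] rot [ 3.1407e+00 -1.1000e-03 -1.1731e+00] F tool [-4.49 -0.46  0.78] M [ 0.3  -1.49 -0.02] w 0.044
```

Call:
move_arm(deltas=[[[0,0,0,-0.0006,0,0.001,0.042],[0,0,0,-0.0006,0,0.004,0.042],[0,0,0,-0.0006,0,0.007,0.042],[0,0,0,-0.0006,0,0.01,0.042],[0,0,0,-0.0006,0,0.01,0.042]]])

```text
t: 11.85
eef_pos: [0.5742, -0.0521, 0.077]
ee_rot: [3.14, -0.002, -1.173]
force: [2.9, 2.6, -5.4]
width: 0.044
```

```bash
python3 st.py
```

```text
t 11.85 pos [ 0.5742 -0.0521  0.077 ] rot [ 3.1403e+00 -1.6000e-03 -1.1730e+00] F tool [-1.34 -3.67  5.4 ] M [ 1.52 -0.54 -0.06] w 0.044
```

Call:
move_arm(deltas=[[[0,0,0,-0.0002,0.0004,0.002,0.042],[0,0,0,-0.0002,0.0004,0.005,0.042],[0,0,0,-0.0002,0.0004,0.008,0.042],[0,0,0,-0.0002,0.0004,0.011,0.042],[0,0,0,-0.0002,0.0004,0.011,0.042]]])

```text
t: 12.27
eef_pos: [0.5741, -0.0521, 0.0663]
ee_rot: [3.141, -0.002, -1.173]
force: [4.9, 2.7, -3.5]
width: 0.044
```

```bash
python3 st.py
```

```text
t 12.2667 pos [ 0.5741 -0.0521  0.0663] rot [ 3.1412e+00 -1.9000e-03 -1.1729e+00] F tool [-0.57 -5.57  3.47] M [ 2.41 -0.34 -0.09] w 0.044
```

Call:
move_arm(deltas=[[[0,0,0,0,-0.0006,0.001,0.042],[0,0,0,0,-0.0012,0.002,0.042],[0,0,0,0,-0.0012,0.003,0.042],[0,0,0,0,-0.0012,0.003,0.042]]])

```text
t: 12.6
eef_pos: [0.5742, -0.052, 0.0631]
ee_rot: [3.139, -0.002, -1.173]
force: [3.5, 1.1, -3.4]
width: 0.0438
```

```bash
python3 st.py
```

```text
t 12.6 pos [ 0.5742 -0.052   0.0631] rot [ 3.1391e+00 -1.5000e-03 -1.1732e+00] F tool [ 0.3  -3.68  3.37] M [ 1.48  0.09 -0.05] w 0.0438
```

Call:
move_arm(deltas=[[[0,0,0,0,-0.0005,0.001,0.042],[0,0,0,0,-0.0005,0.0015,0.042],[0,0,0,0,-0.0005,0.002,0.042],[0,0,0,0,-0.0005,0.002,0.042]]])

```text
t: 12.93
eef_pos: [0.5742, -0.0519, 0.0611]
ee_rot: [3.138, -0.001, -1.173]
force: [0.9, 0.6, -2.3]
width: 0.0441
```

```bash
python3 st.py
```

```text
t 12.9333 pos [ 0.5742 -0.0519  0.0611] rot [ 3.1385e+00 -1.3000e-03 -1.1733e+00] F tool [-0.2  -1.1   2.34] M [0.45 0.13 0.04] w 0.0441
```

Call:
move_arm(deltas=[[[0,0,0,0,0,0.001,0.042],[0,0,0,0,0,0.0015,0.042],[0,0,0,0,0,0.002,0.042],[0,0,0,0,0,0.002,0.042]]])

```text
t: 13.27
eef_pos: [0.5742, -0.0518, 0.0592]
ee_rot: [3.139, -0.001, -1.173]
force: [0.9, -0.2, -2.1]
width: 0.0434
```

```bash
python3 st.py; python3 - <<'E'
from h import *
grab('wrist','w6.png'); f,s=grab('side','s6.png')
z=lambda im,x,y,w,h,k:cv2.resize(im[y:y+h,x:x+w],None,fx=k,fy=k,interpolation=cv2.INTER_CUBIC)
cv2.imwrite('pics/c6.png',np.hstack([z(cv2.imread('pics/w6.png'),220,180,200,240,2),z(f['frame'],295,170,80,96,5)]))
E
```

```text
t 13.2667 pos [ 0.5742 -0.0518  0.0592] rot [ 3.1385e+00 -1.2000e-03 -1.1734e+00] F tool [ 0.52 -0.77  2.05] M [-0.14 -0.05  0.03] w 0.0434
```

View pics/c6.png

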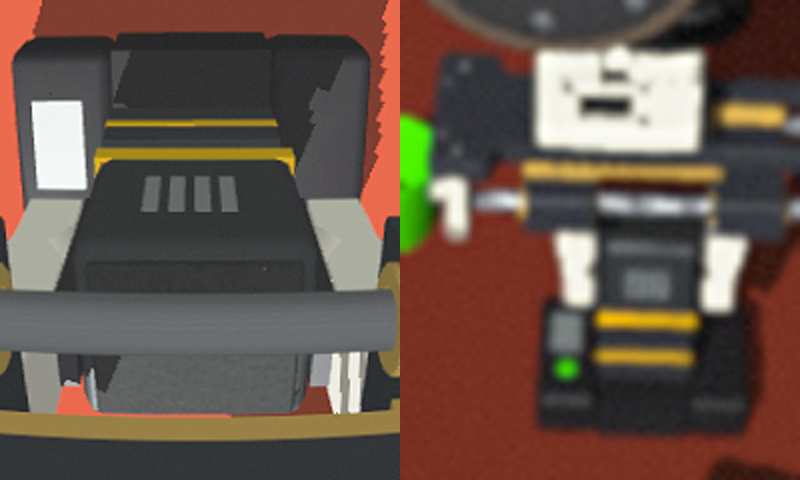

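The plug is well into the bay, with a few mm of gap still visible under the band, so the pack sits a little high in the fingers. I'll keep lowering until the pins are felt.

Call:
move_arm(deltas=[[[0,0,0,0,0,0.001,0.042],[0,0,0,0,0,0.002,0.042],[0,0,0,0,0,0.002,0.042]]])

```text
t: 13.62
eef_pos: [0.5747, -0.0518, 0.0585]
ee_rot: [3.139, -0.002, -1.173]
force: [-4.6, 1.4, 9.7]
width: 0.044
```

```bash
python3 st.py
```

```text
t 13.6167 pos [ 0.5747 -0.0518  0.0585] rot [ 3.1395e+00 -1.9000e-03 -1.1727e+00] F tool [-3.04  3.72 -9.75] M [-1.53 -1.04 -0.03] w 0.044
```

The pins are felt: about 12 N upward, allowing for the weight. Now I'll let go, rise and close the fingers above the pack.

Call:
move_arm(deltas=[[[0,0,0,0,0,0,0.05],[0,0,0,0,0,0,0.07],[0,0,0,0,0,0,0.0876],[0,0,0,0,0,0,0.0876],[0,0,0,0,0,-0.02,0.0876],[0,0,0,0,0,-0.05,0.0876],[0,0,0,0,0,-0.08,0.0876],[0,0,0,0,0,-0.09,0.06],[0,0,0,0,0,-0.09,0.03],[0,0,0,0,0,-0.09,0.0],[0,0,0,0,0,-0.09,0.0],[0,0,0,0,0,-0.09,0.0]]], force=20)

```text
t: 14.62
eef_pos: [0.574, -0.0516, 0.1461]
ee_rot: [3.137, -0.001, -1.173]
force: [1.3, 0.4, 0.3]
width: 0.0602
```

```bash
python3 st.py;  python3 - <<'E'
from h import *
f,s=grab('wrist','w7.png'); g,s=grab('side','s7.png')
z=lambda im,x,y,w,h,k:cv2.resize(im[y:y+h,x:x+w],None,fx=k,fy=k,interpolation=cv2.INTER_CUBIC)
cv2.imwrite('pics/c7.png',np.hstack([z(f['frame'],220,180,200,240,2),z(g['frame'],295,170,80,96,5)]))
E
```

```text
t 14.6167 pos [ 0.574  -0.0516  0.1461] rot [ 3.1373e+00 -9.0000e-04 -1.1734e+00] F tool [ 0.12 -1.31 -0.29] M [-0.12 -0.04 -0.02] w 0.0602
```

View pics/c7.png

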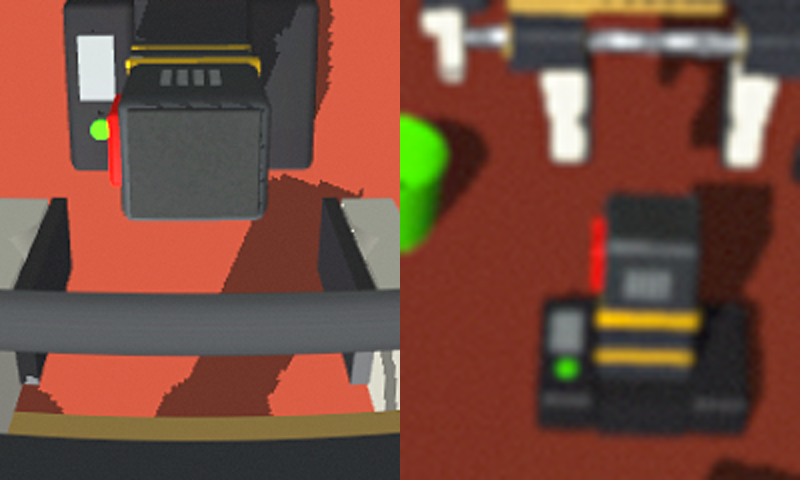

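The pack is released, upright and standing off on the pins. I'll close the fingers and descend onto the pad.

Call:
move_arm(deltas=[[[0,0,0,0,0,0,0],[0,0,0,0,0,0,0],[0,0,0,0,0,0,0],[0,0,0,0,0,0,0],[0,0,0,0,0,0,0],[0,0,0,0,0,0.01,0],[0,0,0,0,0,0.02,0],[0,0,0,0,0,0.03,0],[0,0,0,0,0,0.036,0],[0,0,0,0,0,0.037,0],[0,0,0,0,0,0.038,0],[0,0,0,0,0,0.038,0]]])

```text
t: 15.72
eef_pos: [0.575, -0.0516, 0.1094]
ee_rot: [3.139, -0.002, -1.173]
force: [-0.3, -0.9, 0.4]
width: 0.0006
```

```bash
python3 st.py
```

```text
t 15.7167 pos [ 0.575  -0.0516  0.1094] rot [ 3.1393e+00 -1.6000e-03 -1.1730e+00] F tool [ 0.75  0.59 -0.37] M [-0.16 -0.04 -0.01] w 0.0006
```

Call:
move_arm(deltas=[[[0,0,0,0,0,0.001,0],[0,0,0,0,0,0.002,0],[0,0,0,0,0,0.003,0],[0,0,0,0,0,0.004,0],[0,0,0,0,0,0.004,0]]])

```text
t: 16.13
eef_pos: [0.5748, -0.0516, 0.1055]
ee_rot: [3.14, -0.002, -1.173]
force: [-0.5, 0.1, 0.5]
width: 0.0007
```

```bash
python3 st.py
```

```text
t 16.1333 pos [ 0.5748 -0.0516  0.1055] rot [ 3.1396e+00 -1.5000e-03 -1.1731e+00] F tool [-0.26  0.44 -0.54] M [-0.14 -0.05  0.  ] w 0.0007
```

Call:
move_arm(deltas=[[[0,0,0,0,0,0.001,0],[0,0,0,0,0,0.0015,0],[0,0,0,0,0,0.002,0],[0,0,0,0,0,0.0025,0],[0,0,0,0,0,0.0025,0]]])

```text
t: 16.55
eef_pos: [0.5756, -0.0516, 0.1051]
ee_rot: [3.141, -0.003, -1.172]
force: [-4.9, 1.0, 15.6]
width: 0.0005
```

```bash
python3 st.py
```

```text
t 16.55 pos [ 0.5756 -0.0516  0.1051] rot [ 3.1415e+00 -2.6000e-03 -1.1723e+00] F tool [ -2.74   4.14 -15.62] M [-1.58 -1.2   0.  ] w 0.0005
```

Call:
move_arm(deltas=[[[0,0,0,0,0,0.0005,0],[0,0,0,0,0,0.001,0],[0,0,0,0,0,0.0015,0],[0,0,0,0,0,0.0015,0]]])

```text
t: 16.88
eef_pos: [0.5762, -0.0514, 0.1044]
ee_rot: [-3.14, -0.003, -1.172]
force: [-5.5, 2.4, 18.8]
width: 0.0001
```

```bash
python3 st.py
```

```text
t 16.8833 pos [ 0.5762 -0.0514  0.1044] rot [-3.1403e+00 -3.0000e-03 -1.1720e+00] F tool [ -4.27   4.17 -18.85] M [-1.58 -1.69 -0.03] w 0.0001
```

Call:
move_arm(deltas=[[[0,0,0,-0.0005,0.0005,0.0005,0],[0,0,0,-0.0007,0.001,0.001,0],[0,0,0,-0.0007,0.001,0.0015,0],[0,0,0,-0.0007,0.001,0.0015,0]]])

```text
t: 17.22
eef_pos: [0.5752, -0.0515, 0.1027]
ee_rot: [-3.14, -0.004, -1.172]
force: [-3.4, -0.8, 16.2]
width: 0.0006
```

```bash
python3 st.py
```

```text
t 17.2167 pos [ 0.5752 -0.0515  0.1027] rot [-3.1403 -0.0036 -1.172 ] F tool [ -0.52   3.48 -16.19] M [-1.4  -0.48  0.02] w 0.0006
```

Going down well (0.1027, home ≈ 0.1005–0.1015). I'll continue.

Call:
move_arm(deltas=[[[0,0,0,0,0.0004,0.0005,0],[0,0,0,0,0.0004,0.001,0],[0,0,0,0,0.0004,0.0015,0],[0,0,0,0,0.0004,0.0015,0]]])

```text
t: 17.55
eef_pos: [0.5754, -0.0515, 0.1013]
ee_rot: [-3.139, -0.004, -1.172]
force: [-1.9, 0.3, 14.7]
width: 0.0003
```

```bash
python3 st.py
```

```text
t 17.55 pos [ 0.5754 -0.0515  0.1013] rot [-3.1392 -0.0036 -1.172 ] F tool [ -1.     1.57 -14.76] M [-0.77 -0.47 -0.07] w 0.0003
```

Call:
move_arm(deltas=[[[0,0,0,0,0.0002,0.0005,0],[0,0,0,0,0.0002,0.001,0],[0,0,0,0,0.0002,0.0013,0],[0,0,0,0,0.0002,0.0013,0]]])

```text
t: 17.88
eef_pos: [0.5754, -0.0515, 0.1003]
ee_rot: [-3.139, -0.004, -1.172]
force: [-2.7, 0.6, 17.6]
width: 0.0004
```

```bash
python3 st.py
```

```text
t 17.8833 pos [ 0.5754 -0.0515  0.1003] rot [-3.1387 -0.0038 -1.1718] F tool [ -1.49   2.19 -17.66] M [-0.87 -0.74 -0.01] w 0.0004
```

Call:
move_arm(deltas=[[[0,0,0,0,0.0002,0.0005,0],[0,0,0,0,0.0002,0.0008,0],[0,0,0,0,0.0002,0.0008,0]]])

```text
t: 18.13
eef_pos: [0.5755, -0.0515, 0.1003]
ee_rot: [-3.138, -0.004, -1.171]
force: [-4.6, 1.2, 23.5]
width: -0.0
```

```bash
python3 st.py;  python3 - <<'E'
from h import *
g,s=grab('side','s8.png')
z=lambda im,x,y,w,h,k:cv2.resize(im[y:y+h,x:x+w],None,fx=k,fy=k,interpolation=cv2.INTER_CUBIC)
cv2.imwrite('pics/c8.png',np.hstack([z(g['frame'],295,170,80,96,5),z(cv2.imread('pics/s7.png'),295,170,80,96,5)]))
E
```

```text
t 18.1333 pos [ 0.5755 -0.0515  0.1003] rot [-3.1381 -0.0041 -1.1714] F tool [ -2.74   3.67 -23.57] M [-1.47 -1.36  0.01] w -0.0
```

View pics/c8.png

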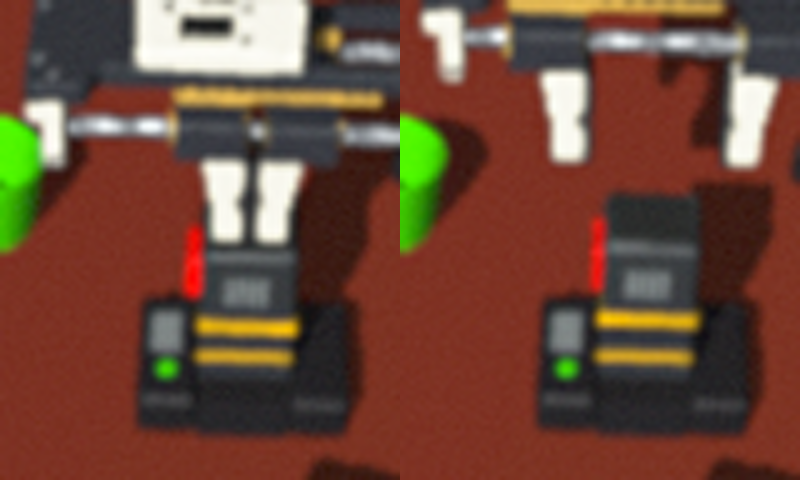

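The height stays at 0.1003 while the force rises, so the pack is on the rim. The button also stands out further than before (about 17 px against 11). I'll retreat and check.

Call:
move_arm(deltas=[[[0,0,0,0,0,-0.002,0],[0,0,0,0,0,-0.005,0],[0,0,0,0,0,-0.01,0],[0,0,0,0,0,-0.04,0],[0,0,0,0,0,-0.08,0],[0,0,0,0,0,-0.12,0],[0,0,0,0,0,-0.14,0],[0,0,0,0,0,-0.14,0],[0,0,0,0,0,-0.14,0],[0,0,0,0,0,-0.14,0]]])

```text
t: 19.02
eef_pos: [0.5724, -0.0513, 0.2357]
ee_rot: [3.139, -0.001, -1.173]
force: [-0.3, 0.0, -0.8]
width: 0.0006
```

```bash
python3 st.py;  python3 - <<'E'
from h import *
g,s=grab('side','s9.png');f,s=grab('wrist','w9.png');t,_=grab('top','t9.png')
z=lambda im,x,y,w,h,k:cv2.resize(im[y:y+h,x:x+w],None,fx=k,fy=k,interpolation=cv2.INTER_CUBIC)
cv2.imwrite('pics/c9.png',np.hstack([z(g['frame'],295,170,80,96,5),z(f['frame'],260,130,100,120,4)]))
E
```

```text
t 19.0167 pos [ 0.5724 -0.0513  0.2357] rot [ 3.1386e+00 -8.0000e-04 -1.1734e+00] F tool [-0.17  0.29  0.82] M [-0.14 -0.11 -0.02] w 0.0006
```

View pics/c9.png

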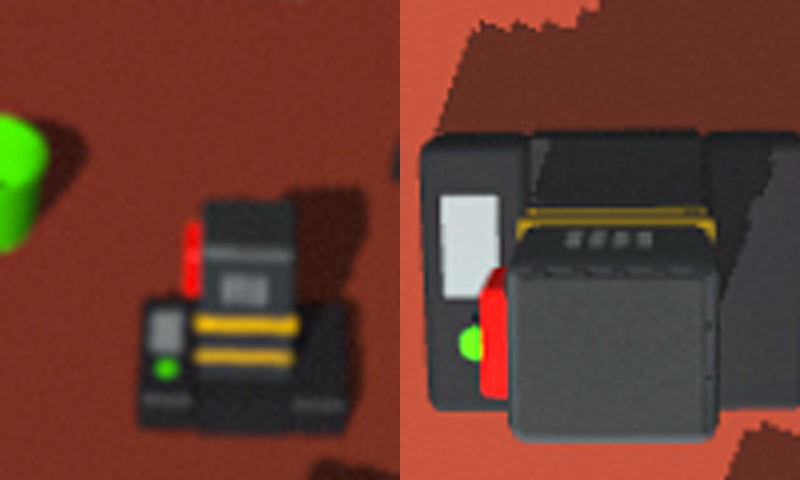

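The button is out by about 6 mm (28 px at 4.7 px/mm). I'll put a number on the height after release against the pressed and stand-off pictures.

```bash
python3 - <<'E'
from h import *
im={k:cv2.imread(f'pics/{k}.png') for k in('s7','s8','s9')}
for k,v in im.items():
    c=v[228:250,336:352].astype(float); yel=(c[...,2]+c[...,1])/2-c[...,0]
    w=np.clip(yel-40,0,None)[:9].sum(1); print(k,'upper band row',(w@np.arange(9)/w.sum()+228).round(2))
p=np.array([.575,-.052,.05])+R.from_euler('z',.3975).apply([0,.02,0])
print('px/mm',(proj('s9.png',p)-proj('s9.png',p+[0,0,.001]))[0].round(3))
# other objects before/after in top view
a,b=cv2.imread('pics/top0.png'),cv2.imread('pics/t9.png')
for n,(x,y,w,h) in {'pot':(385,155,45,45),'ruler':(310,330,120,32),'busy':(455,255,65,65),'can':(85,200,90,70)}.items():
    r=cv2.matchTemplate(b[y-10:y+h+10,x-10:x+w+10],a[y:y+h,x:x+w],cv2.TM_CCOEFF_NORMED); _,m,_,l=cv2.minMaxLoc(r); print(n,round(m,3),(l[0]-10,l[1]-10))
E
```

```text
s7 upper band row 233.56
s8 upper band row 235.02
s9 upper band row 234.57
px/mm [-0.017  0.31 ]
pot 0.103 (-3, 10)
ruler 0.34 (0, 0)
busy 0.929 (0, 0)
can 0.948 (0, 0)
```

```bash
python3 -c "
from h import *
print(arm.job_done()); f=cv2.imread('pics/s9.png');g=cv2.imread('pics/side0.png')
for n,(x,y,w,h) in {'pot':(275,190,35,32),'ruler':(395,240,40,80)}.items():
    r=cv2.matchTemplate(f[y-10:y+h+10,x-10:x+w+10],g[y:y+h,x:x+w],cv2.TM_CCOEFF_NORMED); _,m,_,l=cv2.minMaxLoc(r); print(n,round(m,3),(l[0]-10,l[1]-10))"
```

```text
the job is handed in; nothing more can be done
None
pot 0.999 (0, 0)
ruler 1.0 (0, 0)
```

I drew the flat pack out of the lamp with its button held in, plugged it into the empty charger, let go and pressed it home. The job is handed in, and the arm is clear of everything. It took about 19 s of the 67 s allowed.

**Last checks**
- **Home:** the press stopped at a fixed height while the force rose from 18 to 24 N. That peak is slightly over the suggested 12–22 N; the limit for ramming is 50 N.
- **Clip caught:** after letting go, the pack rose only about 1.4 mm (1 mm of slack expected, 2.5 mm allowed). The button stands out about 6 mm of its nominal 6.5 mm.
- **Other things:** the spare pack and can show no shift in the top view, and the pot and ruler show none in the side view.

**What disagreed**
- **Camera offset:** the wrist camera's reported calibration was about 2 mm off sideways. I corrected it by feel when gripping.
- **Grip height:** the pack sat about 5 mm higher in the fingers than I expected. I found the right depth by feeling the charger's pins.
- **Top view:** the automatic pot and ruler comparison in this view failed, probably because the arm was in the way, so I used the side view for those two.

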